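# Clear the samples off the microscope bench

## Robot

A 7-joint arm with a two-finger parallel gripper is mounted at the origin on the work surface. World frame = base frame: x ahead of the robot, y to its left, z up, the work surface at z = 0. Lengths are in mm, angles in rad, forces in N, time in s.
With the tool pointing down it reaches from about 400 to 875 mm from the base axis. Payload 6.5 kg.
Tool frame: the origin (TCP) lies on the centre line of the jaws, within the pads' length; the fingertips stand manip.tcp_to_tips ahead of it and the grasp point (between the pads) lies 8 mm behind it (manip.tcp_to_tips is the distance from the TCP to the fingertips, in mm); z points along the fingers, y is the line along which they close (so a half turn about z gives the same grasp; the last joint's range is limited). The gripper opens to 88 mm and grips with 3 to 60 N. Pads are 18 mm wide; open, the fingers measure 123 mm over their backs; the gripper's body (75 mm by 187 mm) begins 45 mm behind the grasp point.
Start: joints at [-1.247, 0.536, -0.004, 1.538, 0.003, 1.067, -0.071], TCP at [246.997, 601.234, 229.016] pointing down, gripper open.
Joint ranges: [-2.7, 2.7], [-0.37, 2.16], [-1.27, 1.26], [0.24, 2.4], [-1.31, 4.45], [0.19, 1.91], [-2.76, 2.76]. Speed limits (rad/s): [2.39, 2.39, 3.14, 3.14, 3.14, 3.14, 3.14].

## Interface

Orientations are given as a unit quaternion [w, x, y, z].
In Python, from cell import manip gives the robot as it stands.
- The arm moves only by the shell command python3 -m creep 'ROWS' [OPENING] [FORCE]. ROWS is JSON, a list of rows, each an object with "translation": the shift along the tool's x, y, z in cm, a list of three; "turn": the turn, a rotation vector about the tool's x, y, z in rad, a list of three. A call has 1 to 8 rows; each row is the pose to reach, as a shift and turn from the pose commanded when the call began, along the tool's axes at that moment; what a row does not reach only later rows make up. A row lasts 1/8 s, in which the tool goes at most 62.5 mm and 10.7 degrees, less where a joint would pass 70% of its speed; a pose out of reach is approached as far as the arm can. A call with a gripper value outside its range is refused whole. OPENING is the finger opening in cm, from 0 to 8.81, set as the call begins (- or left out, the last holds). The fingers move at their own pace and stop on an object; FORCE is the grip in N (left out, the last holds). Time passes only in rows, so rows that repeat a pose let the fingers close. It gives the time, the measured TCP pose, the force, the opening and the grip force at its end, in the units of the state.
- manip.observe(): the state, without advancing time (a new reading comes with each control period).
- manip.grab_frame(name): name is "side" or "top" or "wrist"; returns (picture, depth): 420x560x3 uint8, blue, green, red; 420x560 float32, mm along the optical axis (not along the pixel's ray), 0 where there is no reading.
- manip.calibration(name): a dict with "vfov" (degrees; the focal length in pixels is half the picture's height over the tangent of half this angle, whatever the lens; pixels are square), "cx", "cy" (the principal point, pixels), "world_from_camera" (4x4, takes a point from camera to world coordinates). Camera axes: x right, y down, z forward; pixel columns grow to the right and rows downward; lengths in mm; the calibration is good to about 2 mm. A picture is of the moment at which its call begins: read the wrist's pose just before it. calibration takes no time and is no camera call; for the wrist camera it gives the pose at the moment of the call.
- manip.job_done(): hands the job in; it is judged then, once.
The state is a dict: "clock": time; "joint_positions": joint angles; "joint_vel": joint speeds; "effort": joint torques, N m; "tool_pos": TCP position; "ee_rot": TCP orientation; "wrist_force": force on the tool from outside, world axes, zero at the start; "moment": the same for the moment, N m; "finger_gap": finger opening in mm; "finger_force": force on a finger pad.
Only numpy, scipy, OpenCV 4.12 (cv2) and the standard library are available. Lean on these libraries where they do the work, as an engineer would, in place of code of your own. Each camera call takes 0.05 s, during which the arm holds its last target. There are 200 camera calls.

## Task

Sort the samples after the microscope session: put both small leaf dishes flat in the green tray, stand both amber vials upright in the yellow tray, and stand the black eyepiece upright, lens up, in the empty bay of the black lens case. Leave the stack of big dishes and the beaker standing where they are.

Things in the scene. Friction and masses are not known exactly. Their poses are not given: they have to be found in the camera images.
- dish_a_mid (a point): Small clear round culture dish with its lid on, closed, 56 mm in diameter and 25 mm high, about 30 g, with one broad dark-green leaf seen through its lid. It lies flat on the bench, lid up; the point is its centre, half-way up, z along its axis.
- dish_b_mid (a point): Small clear round culture dish with its lid on, closed, 56 mm in diameter and 25 mm high, about 30 g, with three narrow light-green leaves and a bit of blue tape seen on its lid. It lies flat on the bench, lid up; the point is its centre, half-way up, z along its axis.
- vial_b_mid (a point): Sample vial of amber glass with a white paper label round it and a blue cap, a cylinder 28 mm in diameter and 60 mm high, about 40 g. It stands upright on the bench; the point is its centre, half-way up, z along its axis.
- vial_r_mid (a point): Sample vial of amber glass with a white paper label round it and a red cap, a cylinder 28 mm in diameter and 60 mm high, about 40 g. It stands upright on the bench; the point is its centre, half-way up, z along its axis.
- eyepiece_mid (a point): Microscope eyepiece, a black cylinder 36 mm in diameter and 56 mm high with a steel foot and a bluish round lens in its top, about 90 g. It stands upright on the bench; the point is its centre, half-way up, z along its axis.
- green_tray_in (a point): Open green plastic tray, 138 mm deep (its x) by 178 mm wide (its y), walls 4 mm thick and 22 mm high above the bench, floor 4 mm thick; it is fixed to the bench. The point is the centre of its inner floor, 4 mm above the bench; inside, the tray reaches 65 mm from it along its x and 85 mm along its y, z up.
- yellow_tray_in (a point): Open yellow plastic tray, 138 mm deep (its x) by 178 mm wide (its y), walls 4 mm thick and 22 mm high above the bench, floor 4 mm thick; it is fixed to the bench. The point is the centre of its inner floor, 4 mm above the bench; inside, the tray reaches 65 mm from it along its x and 85 mm along its y, z up.
- case_bay (a point): Empty bay of the black, grey-floored open lens case (fixed, 138 x 178 mm in x and y, walls 4 mm thick, 22 mm high above the bench, parted by a wall 20 mm high). The other bay, 88 mm towards -y, holds a silver objective, 34 mm across, top 44 mm above the bench. The point: centre of the empty bay's floor, 4 mm above the bench; the bay reaches 65 mm along x, 41 mm along y; z up.
- dish_stack_mid (a point): Stack of two big clear dishes taped together, a bystander to leave alone: 90 mm in diameter, 34 mm high, brown soil and a leaf inside. The point is its centre, half-way up.
- beaker_mid (a point): Empty glass beaker, a bystander to leave alone: about 48 mm in diameter at the rim, 60 mm high. The point is on its axis, half-way up.

How it is judged:
By the outcome, as a careful person would: the job done as asked, in the order asked, and still so for the second after the job is handed in, with the robot touching nothing.
It also fails if it takes over 118 s, if anything falls off the work surface, if the arm or the gripper's body presses on something with over 40 N, if the wrist force passes 120 N, or if a joint passes its speed limit or range.

## Working session

There is one attempt and no reset: what is moved stays moved. The work goes in short steps, Python scripts to look and compute and a shell command to move; the robot and the scene stay as the last step left them, time stands still between calls to the robot, and variables do not carry over. Pictures are saved under pics/ and viewed, at most 14 in all, crops included, and the job is handed in when it is done.

```bash
mkdir -p pics; ls
python3 - <<'E'
from cell import manip
import cv2,numpy as np
s=manip.observe();print(s['tool_pos'],s['ee_rot'],s['finger_gap'],manip.tcp_to_tips,s['clock'])
for n in('top','side'):
    p,d=manip.grab_frame(n);c=manip.calibration(n);print(n,c)
    cv2.imwrite(f'pics/{n}0.png',p);np.save(f'{n}0.npy',d)
E
```

```text
pics
[246.79698471 600.6713248  228.14410132] [-9.18492179e-05  1.93614623e-01  9.81077309e-01 -8.26945415e-04] 88.17965233643358 11.0 0.0
top {'vfov': 51.54364096460459, 'cx': 266.4130933913035, 'cy': 216.35788311411739, 'world_from_camera': array([[-7.89664034e-04, -9.84164166e-01,  1.77257638e-01,
         3.05099731e+02],
       [-9.99894442e-01,  3.34873153e-03,  1.41382957e-02,
        -1.22115613e+01],
       [-1.45079922e-02, -1.77227763e-01, -9.84062924e-01,
         1.34171681e+03],
       [ 0.00000000e+00,  0.00000000e+00,  0.00000000e+00,
         1.00000000e+00]])}
side {'vfov': 49.121367112091576, 'cx': 281.48659308932946, 'cy': 216.03222590597483, 'world_from_camera': array([[ 8.95313455e-01, -3.34765535e-01,  2.93846651e-01,
         1.96671635e+02],
       [-4.45425550e-01, -6.68192088e-01,  5.95915608e-01,
        -6.71871247e+02],
       [-3.14600007e-03, -6.64418068e-01, -7.47354490e-01,
         8.72354306e+02],
       [ 0.00000000e+00,  0.00000000e+00,  0.00000000e+00,
         1.00000000e+00]])}
```

View pics/top0.png

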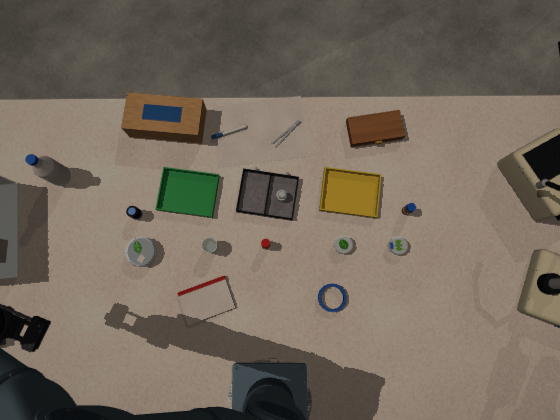

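View pics/side0.png

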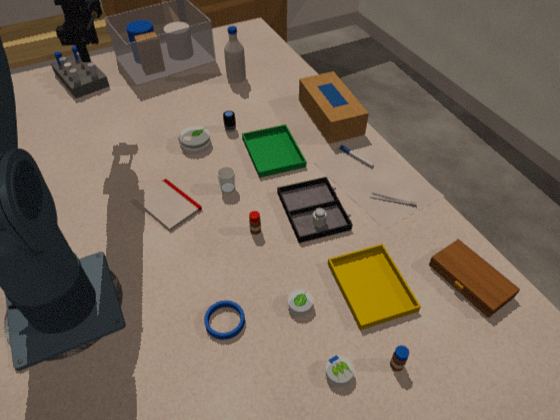

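The top view (+x up, +y left) shows dish A ~(344,244), dish B (398,246), red vial (266,243), blue vial (409,208) and the eyepiece (134,212). The trays are green (188,193) and yellow (350,193), with the empty bay at (255,193) and the objective at (281,195). The bystanders are the stack (140,252) and the beaker (210,245). The side view agrees with this.

```bash
cat > h.py <<'E'
from cell import manip
import cv2,numpy as np
from scipy.spatial.transform import Rotation as R
def world(d,c):
    f=d.shape[0]/2/np.tan(np.radians(c['vfov']/2)); v,u=np.indices(d.shape)
    P=np.stack([(u-c['cx'])/f*d,(v-c['cy'])/f*d,d],-1); T=c['world_from_camera']
    return P@T[:3,:3].T+T[:3,3]
def ray(u,v,c,z,h=420):
    f=h/2/np.tan(np.radians(c['vfov']/2));T=c['world_from_camera']
    r=T[:3,:3]@[(u-c['cx'])/f,(v-c['cy'])/f,1];o=T[:3,3]
    return o+r*(z-o[2])/r[2]
def rot(): 
    w,x,y,z=manip.observe()['ee_rot'];return R.from_quat([x,y,z,w])
def go(x,y,z,yaw=None):
    "tool-frame shift in cm; yaw: world angle of the jaw closing line, tool pointing down"
    s=manip.observe();r=rot();d=r.inv().apply(np.array([x,y,z])-s['tool_pos'])/10
    out=[np.round(d,2).tolist()]
    if yaw is not None:
        yv=np.array([np.cos(yaw),np.sin(yaw),0]);
        if yv@r.apply([0,1,0])<0: yv=-yv
        zv=np.array([0,0,-1.]);t=R.from_matrix(np.stack([np.cross(yv,zv),yv,zv],1))
        out.append(np.round((r.inv()*t).as_rotvec(),3).tolist())
    print('shift',*out,'dist',np.linalg.norm(d).round(1))
E
python3 - <<'E'
from h import *
c=manip.calibration('top');d=np.load('top0.npy');W=world(d,c)
for n,u,v,z,r in [('da',344,244,25,12),('db',398,246,25,12),('vr',266,243,60,9),('vb',409,208,60,9),('eye',134,212,56,9),('stack',140,252,34,18),('beaker',210,245,60,10)]:
    w=W[v-r:v+r+1,u-r:u+r+1].reshape(-1,3);m=w[w[:,2]>z*0.75]
    print(n,len(m),m.mean(0).round(),m.min(0).round(),m.max(0).round())
p=cv2.cvtColor(cv2.imread('pics/top0.png'),cv2.COLOR_BGR2HSV)
for n,lo,hi in [('green',(55,120,60),(75,255,255)),('yellow',(20,150,80),(32,255,255))]:
    m=cv2.inRange(p,lo,hi);m[:150]=0;m[230:]=0
    k,l,st,ce=cv2.connectedComponentsWithStats(m);i=1+st[1:,4].argmax()
    w=W[l==i];print(n,((w.min(0)+w.max(0))/2).round(),np.ptp(w,0).round(),np.median(w,0).round())
    mk=(l==i).astype(np.uint8);pts=np.stack([ray(u,v,c,22)[:2] for v,u in np.argwhere(mk)]).astype(np.float32)
    print(cv2.minAreaRect(pts))
print('bay',ray(255,193,c,4),ray(239,193,c,22),ray(300,193,c,22))
print(manip.calibration('wrist')['world_from_camera'].round(2), rot().as_matrix().round(2))
go(456,-100,160,0);
E
```

```text
da 261 [ 455. -225.   34.] [ 305. -253.   19.] [ 484.  -12. 1342.]
db 273 [ 451. -388.   38.] [ 305. -420.   19.] [ 481.  -12. 1342.]
vr 67 [450.   9. 116.] [305. -12.  45.] [ 468.   22. 1342.]
vb 70 [ 560. -421.   76.] [ 305. -439.   45.] [ 576.  -12. 1342.]
eye 121 [548. 403.  85.] [305. -12.  43.] [ 572.  432. 1342.]
stack 708 [435. 388.  42.] [305. -12.  26.] [ 482.  436. 1342.]
beaker 79 [449. 176.  88.] [305. -12.  45.] [ 475.  201. 1342.]
green [500. 169. 666.] [ 391.  362. 1351.] [620. 249.   3.]
((622.4190673828125, 254.61166381835938), (176.5943145751953, 136.43408203125), 82.24264526367188)
yellow [ 503. -180.  667.] [ 396.  337. 1350.] [ 621. -257.    3.]
((620.01904296875, -253.34564208984375), (178.8979949951172, 138.77032470703125), 82.04363250732422)
bay [621.11305122  42.98478697   4.        ] [617.0711137   92.12816225  22.        ] [616.27072028 -97.76993882  22.        ]
[[ 3.8000e-01  8.8000e-01  2.8000e-01  1.7509e+02]
 [ 9.3000e-01 -3.6000e-01 -1.2000e-01  6.3143e+02]
 [-0.0000e+00  3.0000e-01 -9.5000e-01  3.8371e+02]
 [ 0.0000e+00  0.0000e+00  0.0000e+00  1.0000e+00]] [[-0.93  0.38 -0.  ]
 [ 0.38  0.93 -0.  ]
 [-0.   -0.   -1.  ]]
shift [-45.97, -56.86, 6.91] [-0.001, 0.001, 1.181] dist 73.4
```

Run:
```python
from h import *
c=manip.calibration('top');d=np.load('top0.npy');W=world(d,c);W[d<=0]=0
for n,u,v,z,r in [('da',344,244,25,12),('db',398,246,25,12),('vr',266,243,60,9),('vb',409,208,60,9),('eye',134,212,56,9),('stack',140,252,34,18),('beaker',210,245,60,10)]:
    w=W[v-r:v+r+1,u-r:u+r+1].reshape(-1,3);m=w[w[:,2]>z*0.8]
    print(n,len(m),((m.min(0)+m.max(0))/2).round(),np.ptp(m,0).round(),m[:,2].max().round())
# case top rim
w=W[160:230,230:306].reshape(-1,3);m=w[(w[:,2]>15)&(w[:,2]<28)][:,:2].astype(np.float32);print(cv2.minAreaRect(m))
go(450,250,215,np.radians(25));go(450,-215,180,np.radians(-20))
```

```text
da 246 [ 456. -226.   26.] [56. 55. 12.] 32.0
db 261 [ 453. -392.   25.] [55. 56. 11.] 31.0
vr 63 [456.  11.  59.] [24. 24. 17.] 68.0
vb 68 [ 564. -427.   57.] [25. 25. 17.] 65.0
eye 115 [554. 414.  53.] [35. 36. 15.] 61.0
stack 683 [438. 392.  35.] [89. 89. 15.] 42.0
beaker 68 [452. 177.  56.] [45. 47. 16.] 64.0
((620.3883666992188, 3.4851226806640625), (178.4788818359375, 148.57492065429688), 81.11648559570312)
shift [-32.12, -24.72, 1.37] [-0.001, 0.001, 0.745] dist 40.6
shift [-49.79, -67.73, 4.93] [-0.001, 0.001, 1.53] dist 84.2
```

```bash
A='{"translation":[-32,-24.7,1.4],"turn":[0,0,0.75]}'; python3 -m creep '[{"translation":[-32,-24.7,1.4],"turn":[0,0,0.75]},{"translation":[-32,-24.7,1.4],"turn":[0,0,0.75]},{"translation":[-32,-24.7,1.4],"turn":[0,0,0.75]},{"translation":[-32,-24.7,1.4],"turn":[0,0,0.75]},{"translation":[-32,-24.7,1.4],"turn":[0,0,0.75]},{"translation":[-32,-24.7,1.4],"turn":[0,0,0.75]},{"translation":[-32,-24.7,1.4],"turn":[0,0,0.75]},{"translation":[-32,-24.7,1.4],"turn":[0,0,0.75]}]'
python3 -c "
from h import *
go(450,-215,180,np.radians(-20));go(450,-215,180,np.radians(-20))"
```

```text
clock: 1.1
tool_pos: [450.1, 248.6, 214.9]
ee_rot: [0.0, 0.542, 0.841, -0.0]
wrist_force: [-0.1, 0.6, -0.3]
finger_gap: 88.3
finger_force: 0.0
shift [-42.21, -19.17, 3.53] [-0.0, 0.001, 0.775] dist 46.5
shift [-42.21, -19.17, 3.53] [-0.0, 0.001, 0.775] dist 46.5
```

```bash
python3 -m creep '[{"translation":[-42.2,-19.2,3.5],"turn":[0,0,0.77]},{"translation":[-42.2,-19.2,3.5],"turn":[0,0,0.77]},{"translation":[-42.2,-19.2,3.5],"turn":[0,0,0.77]},{"translation":[-42.2,-19.2,3.5],"turn":[0,0,0.77]},{"translation":[-42.2,-19.2,3.5],"turn":[0,0,0.77]},{"translation":[-42.2,-19.2,3.5],"turn":[0,0,0.77]},{"translation":[-42.2,-19.2,3.5],"turn":[0,0,0.77]},{"translation":[-42.2,-19.2,3.5],"turn":[0,0,0.77]}]'
python3 - <<'E'
from h import *
c=manip.calibration('wrist');p,d=manip.grab_frame('wrist');cv2.imwrite('pics/w1.png',p)
W=world(d,c);W[d<=0]=0
m=(W[...,2]>15)&(W[...,2]<40)
k,l,st,ce=cv2.connectedComponentsWithStats(m.astype(np.uint8))
for i in range(1,k):
    if st[i,4]>400:
        w=W[l==i];print(ce[i].round(),st[i,4],((w.min(0)+w.max(0))/2).round(1),np.ptp(w,0).round())
E
```

```text
clock: 2.1
tool_pos: [451.1, -214.4, 179.8]
ee_rot: [0.0, 0.817, 0.577, -0.0]
wrist_force: [0.3, 1.0, 0.2]
finger_gap: 87.9
finger_force: 0.0
[456. 160.] 3947 [ 622.5 -253.2   19.7] [160. 194.   9.]
[282. 198.] 2345 [ 457.  -225.3   21.4] [56. 56. 12.]
[127. 211.] 1793 [ 297.9 -188.1   18.1] [84. 83.  6.]
[325. 313.] 538 [ 456.4 -375.7   21.2] [51. 26. 12.]
```

View pics/w1.png

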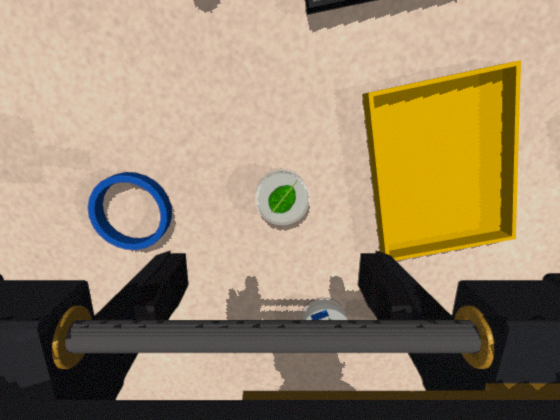

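The wrist view shows dish A (broad leaf) at (282,198), which gives (457,-225), matching the top view. Next I descend and grip it.

```bash
python3 -c "
from h import *
go(457,-225.5,15)"
```

```text
shift [-0.57, 0.84, 16.5] dist 16.5
```

```bash
python3 -m creep '[{"translation":[-0.7,0.9,5]},{"translation":[-0.7,0.9,10]},{"translation":[-0.7,0.9,14]},{"translation":[-0.7,0.9,16.4]},{"translation":[-0.7,0.9,16.4]},{"translation":[-0.7,0.9,16.4]}]' 8.81 || true
python3 -m creep '[{"translation":[0,0,0]},{"translation":[0,0,0]},{"translation":[0,0,0]},{"translation":[0,0,0]},{"translation":[0,0,0]}]' 4 12
python3 -c "
from h import *
go(460,0,150,0); go(604,214,100,np.radians(-8))"
```

```text
shift [20.74, -6.44, 2.94] [0.001, 0.003, -0.343] dist 21.9
shift [45.75, -0.07, 7.89] [0.001, 0.002, -0.203] dist 46.4invalid input
invalid input
```

```bash
python3 -m creep '[{"translation":[-0.7,0.9,5],"turn":[0,0,0]},{"translation":[-0.7,0.9,10],"turn":[0,0,0]},{"translation":[-0.7,0.9,14],"turn":[0,0,0]},{"translation":[-0.7,0.9,16.4],"turn":[0,0,0]},{"translation":[-0.7,0.9,16.4],"turn":[0,0,0]},{"translation":[-0.7,0.9,16.4],"turn":[0,0,0]}]' 8.81 
python3 -m creep '[{"translation":[0,0,0],"turn":[0,0,0]},{"translation":[0,0,0],"turn":[0,0,0]},{"translation":[0,0,0],"turn":[0,0,0]},{"translation":[0,0,0],"turn":[0,0,0]},{"translation":[0,0,0],"turn":[0,0,0]}]' 4 12
```

```text
clock: 2.9
tool_pos: [458.2, -221.3, 16.8]
ee_rot: [0.0, 0.816, 0.578, 0.001]
wrist_force: [0.3, 0.1, 0.8]
finger_gap: 88.1
finger_force: 0.0
clock: 3.52
tool_pos: [457.2, -222.1, 16.1]
ee_rot: [0.0, 0.816, 0.578, 0.0]
wrist_force: [-0.1, 0.5, -0.9]
finger_gap: 41.4
finger_force: 0.0
```

Run:
```python
from h import *
s=manip.observe();print(s['finger_gap'],s['finger_force'],s['tool_pos'])
p,d=manip.grab_frame('wrist');q,_=manip.grab_frame('side')
cv2.imwrite('pics/w2.png',np.hstack([cv2.resize(p,(420,315)),cv2.resize(q[230:410,220:440],(380,315))]))
```

```text
41.40141197892669 0.0 [ 457.17576226 -222.07460467   16.05857897]
```

View pics/w2.png

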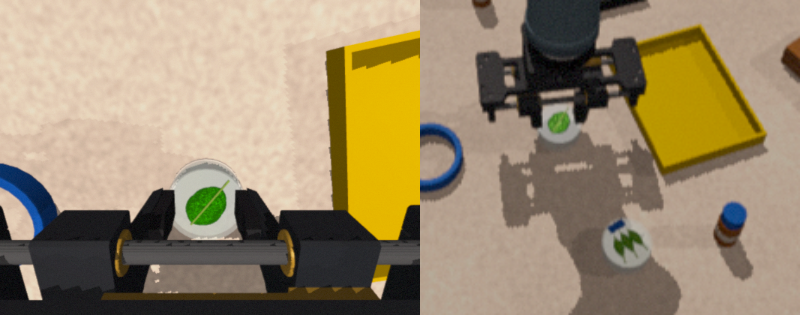

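Run:
```python
from h import *
for n in('wrist','side'):
    c=manip.calibration(n);p,d=manip.grab_frame(n);W=world(d,c);W[d<=0]=0
    g=cv2.inRange(cv2.cvtColor(p,cv2.COLOR_BGR2HSV),(45,100,50),(75,255,255))>0
    w=W[g];w=w[np.hypot(w[:,0]-457,w[:,1]+222)<60];print(n,len(w),((w.min(0)+w.max(0))/2).round(1),w.mean(0).round(1))
    m=(W[...,2]>17)&(W[...,2]<29)&(np.hypot(W[...,0]-457,W[...,1]+222)<50);w=W[m];print(((w.min(0)+w.max(0))/2).round(1),w.min(0).round(),w.max(0).round())
s=manip.observe();print(s['tool_pos'],s['finger_gap'],s['finger_force'],rot().as_matrix().round(2).tolist())
```

```text
wrist 1938 [ 457.5 -225.6   25.1] [ 457.5 -225.    25. ]
[ 460.5 -225.3   23. ] [ 431. -254.   17.] [ 490. -197.   29.]
side 88 [ 458.8 -226.    24.4] [ 458.7 -226.9   25.4]
[ 456.7 -227.7   23. ] [ 429. -257.   17.] [ 484. -199.   29.]
[ 457.15664948 -222.0748779    16.00966341] 39.734851727228516 0.0 [[0.33, 0.94, -0.0], [0.94, -0.33, -0.0], [-0.0, -0.0, -1.0]]
```

Run:
```python
from h import *
s=manip.observe();r=rot();out=[]
for n in('side','wrist'):
    c=manip.calibration(n);p,d=manip.grab_frame(n);T=np.linalg.inv(c['world_from_camera']);f=210/np.tan(np.radians(c['vfov']/2))
    K=4 if n=='side' else 1; o=(260,230) if n=='side' else (0,0)
    q=p[230:330,260:360] if n=='side' else p
    q=cv2.resize(q,None,fx=K,fy=K,interpolation=cv2.INTER_CUBIC)
    for t in([0,20,11],[0,-20,11],[0,20,-8],[0,-20,-8]):
        w=T[:3,:3]@(s['tool_pos']+r.apply(t))+T[:3,3];u=(f*w[0]/w[2]+c['cx']-o[0])*K;v=(f*w[1]/w[2]+c['cy']-o[1])*K
        cv2.circle(q,(int(u),int(v)),4,(255,0,255) if t[2]>0 else (0,0,255),1)
    out.append(cv2.resize(q,(400,400) if n=='side' else (400,300)))
cv2.imwrite('pics/w3.png',np.hstack([out[0],np.vstack([out[1],np.zeros((100,400,3),np.uint8)])]))
```

```text
(no output)
```

View pics/w3.png

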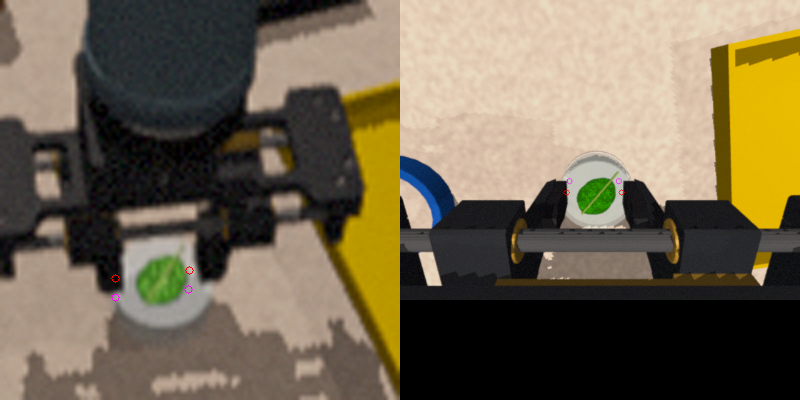

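Run:
```python
from h import *
s=manip.observe();r=rot();print(s['tool_pos'],s['finger_gap'],s['finger_force'],s['wrist_force'])
for n in('side','wrist'):
    c=manip.calibration(n);p,d=manip.grab_frame(n);W=world(d,c);W[d<=0]=1e4
    L=r.inv().apply((W-s['tool_pos']).reshape(-1,3)).reshape(W.shape)
    k=(p.max(-1)<70)&(abs(L[...,1])<50)&(abs(L[...,0])<40)&(L[...,2]>-40)&(W[...,2]>2)
    for sg in(1,-1):
        w=L[k&(L[...,1]*sg>0)]
        for lo,hi in((-40,-20),(-20,-10),(-10,0),(0,15)):
            q=w[(w[:,2]>lo)&(w[:,2]<=hi)]
            if len(q)>3: print(n,sg,lo,hi,len(q),np.percentile(q,[3,97],axis=0)[:,:2].round().tolist())
    m=(W[...,2]>20)&(W[...,2]<29)&(p.min(-1)>110); w=L[m&(np.hypot(L[...,0],L[...,1])<45)];print('dish',np.percentile(w,[1,99],axis=0).round(1).tolist())
```

```text
[ 457.13832111 -222.07031516   16.0005959 ] 39.9563234216943 0.0 [ 0.66874777 -0.14432195  0.60021633]
side 1 -40 -20 44 [[-12.0, 22.0], [2.0, 35.0]]
side 1 -20 -10 6 [[-11.0, 24.0], [-9.0, 32.0]]
side -1 -40 -20 31 [[-12.0, -32.0], [-8.0, -21.0]]
side -1 -20 -10 7 [[-11.0, -27.0], [-9.0, -19.0]]
dish [[-31.2, -23.4, -12.4], [20.8, 27.2, -6.1]]
wrist 1 -40 -20 1088 [[-6.0, 20.0], [12.0, 34.0]]
wrist 1 -20 -10 296 [[-4.0, 20.0], [12.0, 33.0]]
wrist -1 -40 -20 1076 [[-6.0, -33.0], [12.0, -20.0]]
wrist -1 -20 -10 314 [[-5.0, -32.0], [12.0, -20.0]]
dish [[-29.0, -20.7, -10.1], [24.7, 22.6, -5.0]]
```

```bash
python3 -m creep '[{"translation":[0,0,0],"turn":[0,0,0]},{"translation":[0,0,0],"turn":[0,0,0]},{"translation":[0,0,0],"turn":[0,0,0]},{"translation":[0,0,-2],"turn":[0,0,0]},{"translation":[0,0,-3],"turn":[0,0,0]},{"translation":[0,0,-3],"turn":[0,0,0]}]' 7
python3 - <<'E'
from h import *
s=manip.observe();r=rot();print(s['tool_pos'],s['finger_gap'])
for n in('side','wrist'):
    c=manip.calibration(n);p,d=manip.grab_frame(n);W=world(d,c);W[d<=0]=1e4
    L=r.inv().apply((W-s['tool_pos']).reshape(-1,3)).reshape(W.shape)
    k=(p.max(-1)<70)&(abs(L[...,1])<60)&(abs(L[...,0])<40)&(L[...,2]>-40)&(W[...,2]>27)
    w=L[k];print(n,len(w),np.histogram(w[:,2],np.arange(-40,21,5)))
    g=cv2.inRange(cv2.cvtColor(p,cv2.COLOR_BGR2HSV),(45,100,50),(75,255,255))>0
    w=W[g];w=w[np.hypot(w[:,0]-457,w[:,1]+222)<60];print('leaf',w.mean(0).round(1))
    out=p if n=='side' else out
cv2.imwrite('pics/w4.png',np.hstack([cv2.resize(out[220:340,240:380],(400,343)),cv2.resize(p,(400,343))]))
E
```

```text
clock: 4.68
tool_pos: [457.8, -222.2, 46.6]
ee_rot: [0.001, 0.816, 0.578, 0.0]
wrist_force: [-0.2, -0.6, -1.4]
finger_gap: 69.7
finger_force: 0.0
[ 457.75686235 -222.19534731   46.57712193] 69.727296150988
side 95 (array([20, 26, 19, 15, 10,  5,  0,  0,  0,  0,  0,  0]), array([-40, -35, -30, -25, -20, -15, -10,  -5,   0,   5,  10,  15,  20]))
leaf [ 459.1 -226.9   25.5]
wrist 3409 (array([717, 755, 638, 478, 454, 348,  19,   0,   0,   0,   0,   0]), array([-40, -35, -30, -25, -20, -15, -10,  -5,   0,   5,  10,  15,  20]))
leaf [ 457.5 -225.    25. ]
```

View pics/w4.png

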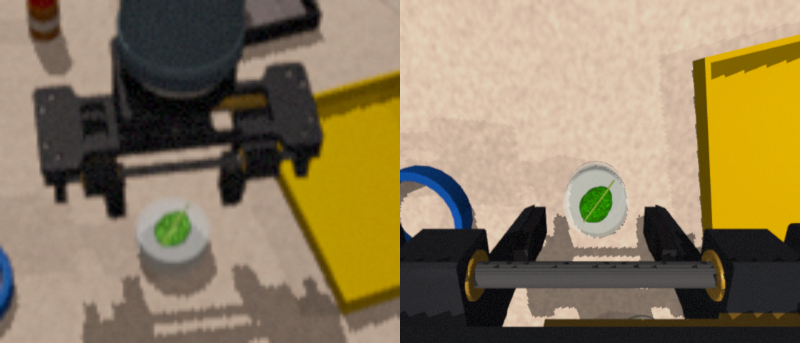

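The fingertips, by camera depth, end about 10 mm *behind* the reported TCP rather than 11 mm ahead. That means they closed just above the dish, which has not moved. I'll go lower by that amount, watching the wrist force.

```bash
python3 -m creep '[{"translation":[-0.3,0,0],"turn":[0,0,0]},{"translation":[-0.3,0,2],"turn":[0,0,0]},{"translation":[-0.3,0,4],"turn":[0,0,0]},{"translation":[-0.3,0,4.6],"turn":[0,0,0]},{"translation":[-0.3,0,4.6],"turn":[0,0,0]},{"translation":[-0.3,0,5.0],"turn":[0,0,0]},{"translation":[-0.3,0,5.0],"turn":[0,0,0]}]' 8
python3 -m creep '[{"translation":[0,0,0],"turn":[0,0,0]},{"translation":[0,0,0],"turn":[0,0,0]},{"translation":[0,0,0],"turn":[0,0,0]},{"translation":[0,0,0],"turn":[0,0,0]}]' 4 12
```

```text
clock: 5.65
tool_pos: [456.4, -224.9, -3.8]
ee_rot: [0.0, 0.816, 0.578, 0.0]
wrist_force: [0.5, -0.2, -0.4]
finger_gap: 80.0
finger_force: 0.0
clock: 6.15
tool_pos: [456.3, -224.9, -3.8]
ee_rot: [0.0, 0.816, 0.578, 0.0]
wrist_force: [-0.2, -0.9, 2.6]
finger_gap: 55.5
finger_force: 12.0
```

```bash
python3 -m creep '[{"translation":[0,0,-2],"turn":[0,0,0]},{"translation":[0,0,-6],"turn":[0,0,0]},{"translation":[0,0,-11],"turn":[0,0,0]},{"translation":[0,0,-14],"turn":[0,0,0]},{"translation":[0,0,-14],"turn":[0,0,0]}]'
python3 -c "
from h import *
go(615,212,136,np.radians(-8))"
```

```text
clock: 6.78
tool_pos: [457.6, -225.4, 137.9]
ee_rot: [0.002, 0.816, 0.578, 0.001]
wrist_force: [-0.1, 0.2, -0.6]
finger_gap: 55.7
finger_force: 12.0
shift [46.48, 0.31, 0.2] [0.004, 0.0, -0.199] dist 46.5
```

```bash
python3 -m creep '[{"translation":[5,0,0],"turn":[0,0,-0.02]},{"translation":[11,0,0],"turn":[0,0,-0.05]},{"translation":[17,0,0],"turn":[0,0,-0.08]},{"translation":[23,0.1,0],"turn":[0,0,-0.11]},{"translation":[29,0.2,0],"turn":[0,0,-0.14]},{"translation":[35,0.3,0],"turn":[0,0,-0.17]},{"translation":[41,0.3,0],"turn":[0,0,-0.2]},{"translation":[46.3,0.3,0],"turn":[0,0,-0.2]}]'
python3 - <<'E'
from h import *
c=manip.calibration('wrist');p,d=manip.grab_frame('wrist');cv2.imwrite('pics/w5.png',p)
hs=cv2.cvtColor(p,cv2.COLOR_BGR2HSV);m=cv2.inRange(hs,(55,120,40),(75,255,255))
k,l,st,ce=cv2.connectedComponentsWithStats(m);i=1+st[1:,4].argmax()
W=world(d,c);w=W[(l==i)&(d>0)];f=w[abs(w[:,2]-4)<5];t=w[w[:,2]>17]
print('floor',len(f),f.min(0).round(),f.max(0).round(),'all',cv2.minAreaRect(w[:,:2].astype(np.float32)),'rim',cv2.minAreaRect(t[:,:2].astype(np.float32)))
go(615,212,130,np.radians(-8))
E
```

```text
clock: 7.78
tool_pos: [612.4, 213.1, 134.0]
ee_rot: [-0.001, 0.754, 0.657, -0.001]
wrist_force: [0.6, -0.2, -1.2]
finger_gap: 55.6
finger_force: 12.0
floor 28123 [549. 163.   1.] [701. 350.   9.] all ((625.21826171875, 256.49322509765625), (178.06689453125, 137.616943359375), 81.85953521728516) rim ((625.21826171875, 256.49322509765625), (178.06689453125, 137.616943359375), 81.85953521728516)
shift [-1.03, 0.31, 0.37] [-0.001, -0.005, 0.01] dist 1.1
```

View pics/w5.png

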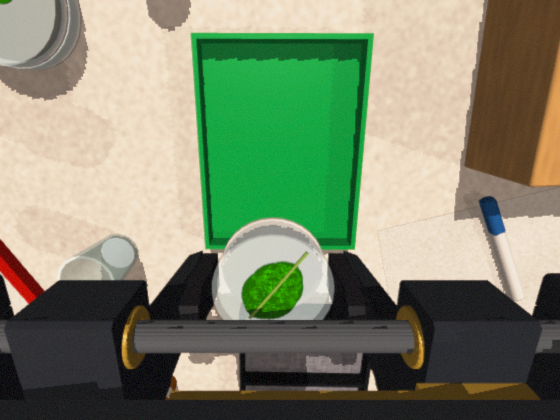

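The view shows the green tray (195–370, 35–248) with dish A held level over its near end. The tray centre is about (625,256), 4 mm from the top-view estimate. Now lowering.

```bash
python3 -c "
from h import *
go(619,216,1,np.radians(-8))"
```

```text
shift [-0.65, 0.68, 13.27] [-0.001, -0.005, 0.01] dist 13.3
```

```bash
python3 -m creep '[{"translation":[-0.6,0.7,4],"turn":[0,0,0.01]},{"translation":[-0.6,0.7,8],"turn":[0,0,0.01]},{"translation":[-0.6,0.7,11],"turn":[0,0,0.01]},{"translation":[-0.6,0.7,12.6],"turn":[0,0,0.01]},{"translation":[-0.6,0.7,13.2],"turn":[0,0,0.01]},{"translation":[-0.6,0.7,13.2],"turn":[0,0,0.01]}]'; python3 -c "
from h import *
s=manip.observe();print(s['tool_pos'])"
```

```text
clock: 8.57
tool_pos: [619.4, 203.8, 4.3]
ee_rot: [0.0, 0.758, 0.652, 0.0]
wrist_force: [0.4, 0.6, -0.2]
finger_gap: 55.5
finger_force: 12.0
[619.40502083 203.84216904   4.29725073]
```

```bash
python3 -m creep '[{"translation":[0,0,0],"turn":[0,0,0]},{"translation":[0,0,0],"turn":[0,0,0]},{"translation":[0,0,0],"turn":[0,0,0]}]'
python3 - <<'E'
from h import *
c=manip.calibration('wrist');p,d=manip.grab_frame('wrist')
W=world(d,c);m=(W[...,2]>20)&(W[...,2]<36)&(p.min(-1)>90)&(d>0)&(np.hypot(W[...,0]-619,W[...,1]-210)<45);w=W[m];print(w.min(0).round(),w.max(0).round(),np.median(w,0).round(1))
hs=cv2.cvtColor(p,cv2.COLOR_BGR2HSV);m=cv2.inRange(hs,(55,200,40),(75,255,255));k,l,st,ce=cv2.connectedComponentsWithStats(m);i=1+st[1:,4].argmax()
w=W[(l==i)&(d>0)];print(cv2.minAreaRect(w[:,:2].astype(np.float32)))
go(619,216,1,np.radians(-8))
E
```

```text
clock: 8.95
tool_pos: [619.4, 204.1, 4.6]
ee_rot: [0.0, 0.758, 0.653, 0.0]
wrist_force: [0.5, 0.1, 0.5]
finger_gap: 55.7
finger_force: 12.0
[592. 185.  22.] [648. 232.  35.] [622.5 215.4  33.1]
((624.9663696289062, 254.77210998535156), (145.9197540283203, 138.31654357910156), 81.64459991455078)
shift [1.19, -0.21, 0.34] [0.001, -0.0, -0.009] dist 1.3
```

```bash
python3 -m creep '[{"translation":[0.9,0,0],"turn":[0,0,0]},{"translation":[0.9,0,0.2],"turn":[0,0,0]},{"translation":[0.9,0,0.4],"turn":[0,0,0]},{"translation":[0.9,0,0.4],"turn":[0,0,0]},{"translation":[0.9,0,0.4],"turn":[0,0,0]}]'
```

```text
clock: 9.62
tool_pos: [620.4, 213.0, 0.2]
ee_rot: [-0.0, 0.758, 0.653, 0.0]
wrist_force: [-1.5, 1.0, 3.7]
finger_gap: 55.8
finger_force: 12.0
```

```bash
python3 -m creep '[{"translation":[0,0,0],"turn":[0,0,0]},{"translation":[0,0,0],"turn":[0,0,0]},{"translation":[0,0,-1],"turn":[0,0,0]},{"translation":[0,0,-4],"turn":[0,0,0]},{"translation":[0,0,-9],"turn":[0,0,0]},{"translation":[0,0,-14],"turn":[0,0,0]},{"translation":[0,0,-14],"turn":[0,0,0]},{"translation":[0,0,-14],"turn":[0,0,0]}]' 7
python3 -c "
from h import *
go(453,-385,140,np.radians(-45))"
```

```text
clock: 10.62
tool_pos: [620.0, 212.8, 140.0]
ee_rot: [-0.0, 0.758, 0.653, -0.0]
wrist_force: [0.5, -0.8, -0.1]
finger_gap: 69.8
finger_force: 0.0
shift [-61.6, -7.65, -0.0] [-0.0, -0.0, 0.637] dist 62.1
```

```bash
python3 -m creep '[{"translation":[-6,-0.8,0],"turn":[0,0,0.06]},{"translation":[-12,-1.5,0],"turn":[0,0,0.12]},{"translation":[-18,-2.2,0],"turn":[0,0,0.18]},{"translation":[-24,-3,0],"turn":[0,0,0.25]},{"translation":[-30,-3.7,0],"turn":[0,0,0.31]},{"translation":[-36,-4.5,0],"turn":[0,0,0.37]},{"translation":[-42,-5.2,0],"turn":[0,0,0.43]},{"translation":[-48,-6,0],"turn":[0,0,0.5]}]'
python3 -m creep '[{"translation":[-6.4,-6.3,0],"turn":[0,0,0.06]},{"translation":[-9.5,-9.3,0],"turn":[0,0,0.13]},{"translation":[-9.5,-9.3,0],"turn":[0,0,0.13]},{"translation":[-9.5,-9.3,0],"turn":[0,0,0.13]}]' 8.8
python3 - <<'E'
from h import *
c=manip.calibration('wrist');p,d=manip.grab_frame('wrist')
W=world(d,c);W[d<=0]=0
for z,r,x,y in((17,45,453,-391),):
    m=(W[...,2]>z)&(W[...,2]<30)&(np.hypot(W[...,0]-x,W[...,1]-y)<r);w=W[m];print(len(w),((w.min(0)+w.max(0))/2).round(1),np.ptp(w,0).round())
go(453,-391,-4)
E
```

```text
clock: 11.62
tool_pos: [488.3, -254.3, 138.8]
ee_rot: [-0.001, 0.896, 0.444, -0.001]
wrist_force: [0.4, -0.2, 0.6]
finger_gap: 70.0
finger_force: 0.0
clock: 12.12
tool_pos: [358.2, -272.2, 139.6]
ee_rot: [-0.0, 0.923, 0.386, -0.0]
wrist_force: [0.9, 1.5, 0.1]
finger_gap: 87.8
finger_force: 0.0
3072 [ 454.  -391.3   22.1] [56. 57. 10.]
shift [-1.9, 15.01, 14.38] dist 20.9
```

```bash
python3 -m creep '[{"translation":[-0.8,6,2],"turn":[0,0,0]},{"translation":[-1.5,12,3],"turn":[0,0,0]},{"translation":[-1.9,15.1,4],"turn":[0,0,0]},{"translation":[-1.9,15.1,6],"turn":[0,0,0]},{"translation":[-1.9,15.1,8],"turn":[0,0,0]},{"translation":[-1.9,15.1,8],"turn":[0,0,0]}]'
python3 -c "
from h import *
go(454,-391,-4)"
```

```text
clock: 12.92
tool_pos: [451.2, -389.7, 57.9]
ee_rot: [-0.002, 0.922, 0.386, -0.001]
wrist_force: [0.2, 0.3, -0.6]
finger_gap: 87.9
finger_force: 0.0
shift [0.1, 0.32, 6.19] dist 6.2
```

```bash
python3 -m creep '[{"translation":[0.1,0.3,3],"turn":[0,0,0]},{"translation":[0.1,0.3,5],"turn":[0,0,0]},{"translation":[0.1,0.3,6.2],"turn":[0,0,0]},{"translation":[0.1,0.3,6.2],"turn":[0,0,0]},{"translation":[0.1,0.3,6.2],"turn":[0,0,0]}]'
python3 -m creep '[{"translation":[0,0,0],"turn":[0,0,0]},{"translation":[0,0,0],"turn":[0,0,0]},{"translation":[0,0,0],"turn":[0,0,0]},{"translation":[0,0,0],"turn":[0,0,0]}]' 4 12
python3 -c "
from h import *
go(454,-391,140)"
```

```text
clock: 13.55
tool_pos: [455.6, -393.9, -1.3]
ee_rot: [0.0, 0.923, 0.386, 0.0]
wrist_force: [0.8, 0.6, 0.5]
finger_gap: 87.6
finger_force: 0.0
clock: 14.05
tool_pos: [455.3, -393.5, -1.8]
ee_rot: [0.0, 0.923, 0.386, 0.0]
wrist_force: [0.0, -0.6, 0.7]
finger_gap: 55.4
finger_force: 12.0
shift [0.08, -0.27, -14.18] dist 14.2
```

```bash
python3 -m creep '[{"translation":[0,0,-2],"turn":[0,0,0]},{"translation":[0,0,-7],"turn":[0,0,0]},{"translation":[0,0,-12],"turn":[0,0,0]},{"translation":[0,0,-14.2],"turn":[0,0,0]},{"translation":[0,0,-14.2],"turn":[0,0,0]},{"translation":[0,0,-14.2],"turn":[0,0,0]}]'
python3 -c "
from h import *
go(630,293,140,np.radians(-8))"
```

```text
clock: 14.8
tool_pos: [454.9, -392.9, 139.4]
ee_rot: [-0.001, 0.923, 0.386, -0.0]
wrist_force: [0.4, 0.2, -0.5]
finger_gap: 55.5
finger_force: 12.0
shift [61.11, -35.72, -0.0] [-0.001, -0.001, -0.639] dist 70.8
```

```bash
python3 -m creep '[{"translation":[4.3,-2.5,0],"turn":[0,0,-0.05]},{"translation":[9.4,-5.5,0],"turn":[0,0,-0.1]},{"translation":[14.5,-8.5,0],"turn":[0,0,-0.16]},{"translation":[19.6,-11.5,0],"turn":[0,0,-0.22]},{"translation":[24.7,-14.5,0],"turn":[0,0,-0.28]},{"translation":[29.8,-17.5,0],"turn":[0,0,-0.34]},{"translation":[34.9,-20.5,0],"turn":[0,0,-0.4]},{"translation":[37,-21.5,0],"turn":[0,0,-0.43]}]'
python3 -c "
from h import *
go(630,293,140,np.radians(-8))"
```

```text
clock: 15.8
tool_pos: [561.7, 25.4, 138.5]
ee_rot: [-0.001, 0.817, 0.576, -0.001]
wrist_force: [0.1, -0.5, -1.0]
finger_gap: 55.9
finger_force: 12.0
shift [27.5, -2.55, -0.14] [-0.003, -0.0, -0.203] dist 27.6
```

```bash
python3 -m creep '[{"translation":[5,-0.5,0],"turn":[0,0,-0.05]},{"translation":[10.5,-1,0],"turn":[0,0,-0.1]},{"translation":[16,-1.5,0],"turn":[0,0,-0.15]},{"translation":[21.5,-2,0],"turn":[0,0,-0.2]},{"translation":[26,-2.4,0],"turn":[0,0,-0.2]},{"translation":[27.5,-2.6,0],"turn":[0,0,-0.2]},{"translation":[27.5,-2.6,0],"turn":[0,0,-0.2]},{"translation":[27.5,-2.6,0],"turn":[0,0,-0.2]}]'
python3 -c "
from h import *
go(630,294,2.5,np.radians(-8))"
```

```text
clock: 16.8
tool_pos: [632.0, 284.9, 139.8]
ee_rot: [0.001, 0.759, 0.651, -0.001]
wrist_force: [-0.4, 0.2, 0.5]
finger_gap: 55.3
finger_force: 12.0
shift [0.9, -0.33, 13.72] [-0.0, 0.002, -0.013] dist 13.8
```

```bash
python3 -m creep '[{"translation":[0.9,-0.3,4],"turn":[0,0,0]},{"translation":[0.9,-0.3,8],"turn":[0,0,0]},{"translation":[0.9,-0.3,11],"turn":[0,0,0]},{"translation":[0.9,-0.3,12.8],"turn":[0,0,0]},{"translation":[0.9,-0.3,13.4],"turn":[0,0,0]},{"translation":[0.9,-0.3,13.7],"turn":[0,0,0]},{"translation":[0.9,-0.3,13.7],"turn":[0,0,0]},{"translation":[0.9,-0.3,13.7],"turn":[0,0,0]}]'
```

```text
clock: 17.8
tool_pos: [630.7, 297.8, 3.9]
ee_rot: [0.0, 0.758, 0.653, 0.001]
wrist_force: [0.4, -1.1, -0.2]
finger_gap: 55.5
finger_force: 12.0
```

```bash
python3 -m creep '[{"translation":[0,0,0.2],"turn":[0,0,0]},{"translation":[0,0,0.2],"turn":[0,0,0]}]'
python3 -m creep '[{"translation":[0,0,0],"turn":[0,0,0]},{"translation":[0,0,0],"turn":[0,0,0]},{"translation":[0,0,-1],"turn":[0,0,0]},{"translation":[0,0,-4],"turn":[0,0,0]},{"translation":[0,0,-9],"turn":[0,0,0]},{"translation":[0,0,-14],"turn":[0,0,0]},{"translation":[0,0,-14],"turn":[0,0,0]},{"translation":[0,0,-14],"turn":[0,0,0]}]' 7
python3 -c "
from h import *
go(456,16,140,np.radians(-8))"
```

```text
clock: 18.05
tool_pos: [630.7, 297.9, 2.0]
ee_rot: [0.0, 0.758, 0.653, 0.001]
wrist_force: [-1.4, -0.3, 4.6]
finger_gap: 55.7
finger_force: 12.0
clock: 19.05
tool_pos: [629.8, 297.5, 141.0]
ee_rot: [-0.0, 0.758, 0.653, -0.0]
wrist_force: [1.0, -0.0, -0.5]
finger_gap: 70.3
finger_force: 0.0
shift [-30.42, -13.01, 0.1] [-0.0, -0.0, -0.009] dist 33.1
```

```bash
python3 -m creep '[{"translation":[-5.5,-2.4,0],"turn":[0,0,0]},{"translation":[-11,-4.7,0],"turn":[0,0,0]},{"translation":[-16.5,-7,0],"turn":[0,0,0]},{"translation":[-22,-9.4,0],"turn":[0,0,0]},{"translation":[-27,-11.5,0],"turn":[0,0,0]},{"translation":[-30.4,-13,0],"turn":[0,0,0]},{"translation":[-30.4,-13,0],"turn":[0,0,0]},{"translation":[-30.4,-13,0],"turn":[0,0,0]}]' 6
python3 - <<'E'
from h import *
c=manip.calibration('wrist');p,d=manip.grab_frame('wrist');cv2.imwrite('pics/w6.png',p)
W=world(d,c);W[d<=0]=0
m=(W[...,2]>48)&(W[...,2]<66)&(np.hypot(W[...,0]-456,W[...,1]-11)<30);w=W[m];print(len(w),((w.min(0)+w.max(0))/2).round(1),np.ptp(w,0).round())
t,_=manip.grab_frame('top');cv2.imwrite('pics/t1.png',cv2.resize(t[150:270,110:300],(760,480)))
go(456,11,6)
E
```

```text
clock: 20.05
tool_pos: [456.5, 16.8, 140.5]
ee_rot: [-0.0, 0.758, 0.653, -0.0]
wrist_force: [0.2, -0.3, -0.3]
finger_gap: 60.0
finger_force: 0.0
906 [458.6  11.5  54.7] [26. 26. 13.]
shift [-0.63, 0.01, 13.47] dist 13.5
```

View pics/t1.png

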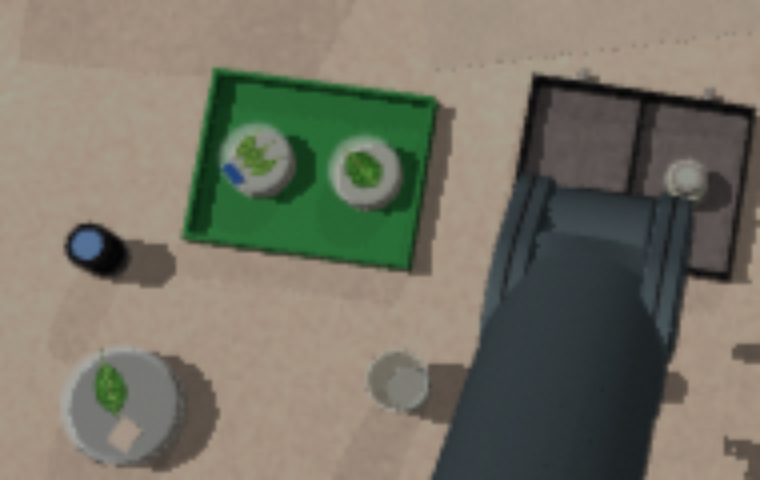

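Both dishes lie flat in the green tray, at (258,160) and (366,172) in the crop. Next is the red vial.

```bash
python3 -m creep '[{"translation":[-0.6,0.2,3],"turn":[0,0,0]},{"translation":[-0.6,0.2,7],"turn":[0,0,0]},{"translation":[-0.6,0.2,10.5],"turn":[0,0,0]},{"translation":[-0.6,0.2,12.8],"turn":[0,0,0]},{"translation":[-0.6,0.2,13.4],"turn":[0,0,0]},{"translation":[-0.6,0.2,13.4],"turn":[0,0,0]},{"translation":[-0.6,0.2,13.4],"turn":[0,0,0]}]'
python3 -m creep '[{"translation":[0,0,0],"turn":[0,0,0]},{"translation":[0,0,0],"turn":[0,0,0]},{"translation":[0,0,0],"turn":[0,0,0]},{"translation":[0,0,0],"turn":[0,0,0]},{"translation":[0,0,0],"turn":[0,0,0]}]' 2 12
python3 -c "
from h import *
go(458,11,140)"
```

```text
clock: 21.02
tool_pos: [458.4, 10.2, 7.8]
ee_rot: [0.0, 0.758, 0.653, 0.001]
wrist_force: [-0.1, 0.9, 0.1]
finger_gap: 60.2
finger_force: 0.0
clock: 21.65
tool_pos: [457.7, 10.0, 7.1]
ee_rot: [0.0, 0.758, 0.653, 0.0]
wrist_force: [0.2, 0.5, 2.1]
finger_gap: 27.7
finger_force: 12.0
shift [0.11, 0.02, -13.29] dist 13.3
```

```bash
python3 -m creep '[{"translation":[0,0,-2],"turn":[0,0,0]},{"translation":[0,0,-6],"turn":[0,0,0]},{"translation":[0,0,-10.5],"turn":[0,0,0]},{"translation":[0,0,-13],"turn":[0,0,0]},{"translation":[0,0,-13.3],"turn":[0,0,0]},{"translation":[0,0,-13.3],"turn":[0,0,0]}]'
python3 -c "
from h import *
go(627,-218,140,np.radians(-8))"
```

```text
clock: 22.4
tool_pos: [457.1, 10.1, 139.3]
ee_rot: [-0.0, 0.758, 0.653, -0.0]
wrist_force: [0.3, 0.0, -1.1]
finger_gap: 27.6
finger_force: 12.0
shift [-20.04, 20.18, -0.08] [-0.001, 0.0, -0.009] dist 28.4
```

```bash
python3 -m creep '[{"translation":[-3,3,0],"turn":[0,0,0]},{"translation":[-7,7,0],"turn":[0,0,0]},{"translation":[-11,11,0],"turn":[0,0,0]},{"translation":[-15,15,0],"turn":[0,0,0]},{"translation":[-18,18.2,0],"turn":[0,0,0]},{"translation":[-20,20.2,0],"turn":[0,0,0]},{"translation":[-20,20.2,0],"turn":[0,0,0]},{"translation":[-20,20.2,0],"turn":[0,0,0]}]'
python3 - <<'E'
from h import *
c=manip.calibration('wrist');p,d=manip.grab_frame('wrist');cv2.imwrite('pics/w7.png',p)
hs=cv2.cvtColor(p,cv2.COLOR_BGR2HSV);m=cv2.inRange(hs,(20,150,40),(32,255,255))
k,l,st,ce=cv2.connectedComponentsWithStats(m);i=1+st[1:,4].argmax()
W=world(d,c);w=W[(l==i)&(d>0)];print(cv2.minAreaRect(w[:,:2].astype(np.float32)),w[:,2].max(),w.min(0),w.max(0))
go(627,-218,11.5)
E
```

```text
clock: 23.4
tool_pos: [626.5, -216.6, 138.4]
ee_rot: [-0.001, 0.758, 0.653, -0.0]
wrist_force: [-0.0, 0.5, -1.3]
finger_gap: 27.6
finger_force: 12.0
((627.66943359375, -231.67388916015625), (133.39175415039062, 143.5661163330078), 82.05532836914062) 177.75206143726035 [ 548.97353223 -306.86106725   -0.86945561] [ 704.39900465 -155.90717811  177.75206144]
shift [-0.19, 0.09, 12.73] dist 12.7
```

View pics/w7.png

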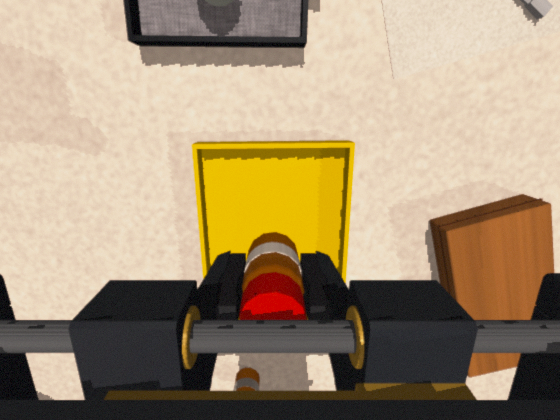

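The red vial is held upright over the yellow tray, whose far rim is at row 145 and walls at columns 195–350, with the vial centred between the walls. Now lowering.

```bash
python3 -m creep '[{"translation":[-0.1,0.1,4],"turn":[0,0,0]},{"translation":[-0.1,0.1,8],"turn":[0,0,0]},{"translation":[-0.1,0.1,10.5],"turn":[0,0,0]},{"translation":[-0.1,0.1,12],"turn":[0,0,0]},{"translation":[-0.1,0.1,12.5],"turn":[0,0,0]},{"translation":[-0.1,0.1,12.6],"turn":[0,0,0]},{"translation":[-0.1,0.1,12.6],"turn":[0,0,0]}]'
```

```text
clock: 24.32
tool_pos: [629.2, -219.2, 15.0]
ee_rot: [0.001, 0.758, 0.653, 0.0]
wrist_force: [0.3, 0.0, -0.4]
finger_gap: 27.4
finger_force: 12.0
```

```bash
python3 -m creep '[{"translation":[0,0,0.2],"turn":[0,0,0]},{"translation":[0,0,0.35],"turn":[0,0,0]},{"translation":[0,0,0.35],"turn":[0,0,0]},{"translation":[0,0,0.35],"turn":[0,0,0]}]'
```

```text
clock: 24.82
tool_pos: [628.8, -219.0, 11.2]
ee_rot: [0.0, 0.758, 0.653, 0.0]
wrist_force: [-1.0, 1.4, 5.1]
finger_gap: 27.3
finger_force: 12.0
```

```bash
python3 -m creep '[{"translation":[0,0,0],"turn":[0,0,0]},{"translation":[0,0,0],"turn":[0,0,0]},{"translation":[0,0,0],"turn":[0,0,0]},{"translation":[0,0,-2],"turn":[0,0,0]},{"translation":[0,0,-7],"turn":[0,0,0]},{"translation":[0,0,-12.5],"turn":[0,0,0]},{"translation":[0,0,-12.5],"turn":[0,0,0]},{"translation":[0,0,-12.5],"turn":[0,0,0]}]' 5
python3 -c "
from h import *
go(564,-420,137,np.radians(-20))"
```

```text
clock: 25.82
tool_pos: [628.5, -218.7, 136.1]
ee_rot: [0.0, 0.758, 0.653, 0.0]
wrist_force: [-0.5, 0.3, -0.3]
finger_gap: 49.8
finger_force: 0.0
shift [-20.86, -3.39, -0.1] [0.0, -0.0, 0.2] dist 21.1
```

```bash
python3 -m creep '[{"translation":[-5,-1,0],"turn":[0,0,0.06]},{"translation":[-11,-2,0],"turn":[0,0,0.12]},{"translation":[-16.5,-2.7,0],"turn":[0,0,0.2]},{"translation":[-20.9,-3.4,0],"turn":[0,0,0.2]},{"translation":[-20.9,-3.4,0],"turn":[0,0,0.2]},{"translation":[-20.9,-3.4,0],"turn":[0,0,0.2]}]' 6
python3 - <<'E'
from h import *
c=manip.calibration('wrist');p,d=manip.grab_frame('wrist')
W=world(d,c);W[d<=0]=0
for x,y in((564,-427),(628,-219)):
    m=(W[...,2]>48)&(W[...,2]<70)&(np.hypot(W[...,0]-x,W[...,1]-y)<30);w=W[m];print(len(w),((w.min(0)+w.max(0))/2).round(1),np.ptp(w,0).round())
go(564,-427,7)
E
```

```text
clock: 26.58
tool_pos: [563.7, -419.2, 134.1]
ee_rot: [-0.001, 0.819, 0.574, 0.0]
wrist_force: [0.4, -0.4, 0.6]
finger_gap: 59.9
finger_force: 0.0
942 [ 565.2 -426.9   54.9] [26. 26. 14.]Traceback (most recent call last):
  File "<stdin>", line 5, in <module>
    return umr_minimum(a, axis, None, out, keepdims, initial, where)
ValueError: zero-size array to reduction operation minimum which has no identity
```

```bash
python3 -m creep '[{"translation":[-0.7,0.4,3],"turn":[0,0,0]},{"translation":[-0.7,0.4,7],"turn":[0,0,0]},{"translation":[-0.7,0.4,10.5],"turn":[0,0,0]},{"translation":[-0.7,0.4,12.2],"turn":[0,0,0]},{"translation":[-0.7,0.4,12.7],"turn":[0,0,0]},{"translation":[-0.7,0.4,12.7],"turn":[0,0,0]},{"translation":[-0.7,0.4,12.7],"turn":[0,0,0]}]'
python3 -m creep '[{"translation":[0,0,0],"turn":[0,0,0]},{"translation":[0,0,0],"turn":[0,0,0]},{"translation":[0,0,0],"turn":[0,0,0]},{"translation":[0,0,0],"turn":[0,0,0]},{"translation":[0,0,0],"turn":[0,0,0]}]' 2 12
python3 - <<'E'
from h import *
go(565,-427,140)
p,_=manip.grab_frame('side');cv2.imwrite('pics/s2.png',cv2.resize(p[220:400,280:520],(640,480)))
E
```

```text
clock: 27.5
tool_pos: [566.1, -429.2, 10.0]
ee_rot: [0.001, 0.819, 0.574, 0.0]
wrist_force: [1.0, -0.2, 0.1]
finger_gap: 60.0
finger_force: 0.0
clock: 28.12
tool_pos: [565.2, -428.6, 8.6]
ee_rot: [0.0, 0.819, 0.574, 0.0]
wrist_force: [-0.5, -0.1, 0.6]
finger_gap: 27.3
finger_force: 12.0
shift [0.14, -0.08, -13.14] dist 13.1
```

View pics/s2.png

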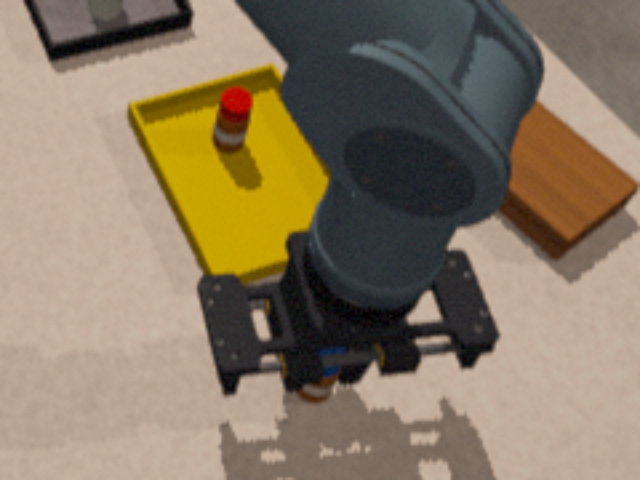

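The red vial stands upright in the yellow tray at (235,120) in the crop, and the blue vial is gripped.

```bash
python3 -m creep '[{"translation":[0,0,-2],"turn":[0,0,0]},{"translation":[0,0,-6],"turn":[0,0,0]},{"translation":[0,0,-10.5],"turn":[0,0,0]},{"translation":[0,0,-13],"turn":[0,0,0]},{"translation":[0,0,-13.2],"turn":[0,0,0]},{"translation":[0,0,-13.2],"turn":[0,0,0]}]'
python3 -c "
from h import *
go(617,-288,140,np.radians(-8))"
```

```text
clock: 28.92
tool_pos: [564.9, -428.1, 140.0]
ee_rot: [-0.0, 0.819, 0.574, 0.0]
wrist_force: [0.6, 1.3, -0.5]
finger_gap: 27.6
finger_force: 12.0
shift [14.94, 0.1, 0.01] [-0.001, -0.001, -0.209] dist 14.9
```

```bash
python3 -m creep '[{"translation":[3,0,0],"turn":[0,0,-0.05]},{"translation":[7,0,0],"turn":[0,0,-0.1]},{"translation":[11,0.1,0],"turn":[0,0,-0.15]},{"translation":[14,0.1,0],"turn":[0,0,-0.21]},{"translation":[14.9,0.1,0],"turn":[0,0,-0.21]},{"translation":[14.9,0.1,0],"turn":[0,0,-0.21]},{"translation":[14.9,0.1,0],"turn":[0,0,-0.21]}]'
python3 -c "
from h import *
go(617,-288,13)"
```

```text
clock: 29.8
tool_pos: [616.0, -291.0, 140.4]
ee_rot: [0.0, 0.755, 0.655, -0.001]
wrist_force: [-0.2, -0.1, -0.8]
finger_gap: 27.4
finger_force: 12.0
shift [0.32, 0.07, 12.73] dist 12.7
```

```bash
python3 -m creep '[{"translation":[0.2,0.1,4],"turn":[0,0,0]},{"translation":[0.2,0.1,8],"turn":[0,0,0]},{"translation":[0.2,0.1,10.5],"turn":[0,0,0]},{"translation":[0.2,0.1,12],"turn":[0,0,0]},{"translation":[0.2,0.1,12.5],"turn":[0,0,0]},{"translation":[0.2,0.1,12.7],"turn":[0,0,0]},{"translation":[0.2,0.1,12.7],"turn":[0,0,0]},{"translation":[0.2,0.1,12.7],"turn":[0,0,0]}]'
```

```text
clock: 30.8
tool_pos: [618.9, -287.2, 14.4]
ee_rot: [0.001, 0.754, 0.656, 0.0]
wrist_force: [1.0, 0.5, -0.9]
finger_gap: 28.1
finger_force: 12.0
```

```bash
python3 -m creep '[{"translation":[0,0,0.15],"turn":[0,0,0]},{"translation":[0,0,0.25],"turn":[0,0,0]},{"translation":[0,0,0.25],"turn":[0,0,0]}]'
```

```text
clock: 31.18
tool_pos: [618.8, -287.2, 12.5]
ee_rot: [0.0, 0.754, 0.656, 0.0]
wrist_force: [-2.8, 1.5, 9.9]
finger_gap: 27.7
finger_force: 12.0
```

```bash
python3 -m creep '[{"translation":[0,0,0],"turn":[0,0,0]},{"translation":[0,0,0],"turn":[0,0,0]},{"translation":[0,0,0],"turn":[0,0,0]},{"translation":[0,0,-2],"turn":[0,0,0]},{"translation":[0,0,-7],"turn":[0,0,0]},{"translation":[0,0,-12.5],"turn":[0,0,0]},{"translation":[0,0,-13],"turn":[0,0,0]},{"translation":[0,0,-13],"turn":[0,0,0]}]' 5
python3 -c "
from h import *
go(554,407,140,np.radians(-8))"
```

```text
clock: 32.17
tool_pos: [618.6, -287.0, 142.0]
ee_rot: [0.0, 0.754, 0.656, 0.0]
wrist_force: [-0.1, 0.0, -0.3]
finger_gap: 49.8
finger_force: 0.0
shift [67.83, -16.01, 0.19] [0.001, -0.0, 0.001] dist 69.7
```

```bash
python3 -m creep '[{"translation":[6,-1.4,0],"turn":[0,0,0]},{"translation":[12,-2.8,0],"turn":[0,0,0]},{"translation":[18,-4.2,0],"turn":[0,0,0]},{"translation":[24,-5.6,0],"turn":[0,0,0]},{"translation":[30,-7.1,0],"turn":[0,0,0]},{"translation":[36,-8.5,0],"turn":[0,0,0]},{"translation":[42,-10,0],"turn":[0,0,0]},{"translation":[48,-11.4,0],"turn":[0,0,0]}]'
python3 -m creep '[{"translation":[6,-1.4,0],"turn":[0,0,0]},{"translation":[12,-2.8,0],"turn":[0,0,0]},{"translation":[17,-4.1,0],"turn":[0,0,0]},{"translation":[19.8,-4.6,0],"turn":[0,0,0]},{"translation":[19.8,-4.6,0],"turn":[0,0,0]},{"translation":[19.8,-4.6,0],"turn":[0,0,0]}]' 7
python3 - <<'E'
from h import *
c=manip.calibration('wrist');p,d=manip.grab_frame('wrist');cv2.imwrite('pics/w8.png',p)
W=world(d,c);W[d<=0]=0
m=(W[...,2]>48)&(W[...,2]<66)&(np.hypot(W[...,0]-555,W[...,1]-414)<30);w=W[m];print(len(w),((w.min(0)+w.max(0))/2).round(1),np.ptp(w,0).round())
go(555,414,6,np.radians(-8))
t,_=manip.grab_frame('top');cv2.imwrite('pics/t2.png',cv2.resize(t[150:270,300:430],(520,480)))
E
```

```text
clock: 33.17
tool_pos: [570.4, 205.8, 139.7]
ee_rot: [-0.0, 0.754, 0.656, -0.001]
wrist_force: [0.6, 0.4, 0.9]
finger_gap: 50.1
finger_force: 0.0
clock: 33.92
tool_pos: [553.9, 404.3, 140.1]
ee_rot: [0.001, 0.755, 0.656, -0.001]
wrist_force: [0.3, 0.2, -0.2]
finger_gap: 70.2
finger_force: 0.0
1558 [556.4 416.6  53. ] [35. 35. 10.]
shift [1.03, -0.06, 13.44] [-0.0, 0.002, -0.002] dist 13.5
```

View pics/t2.png

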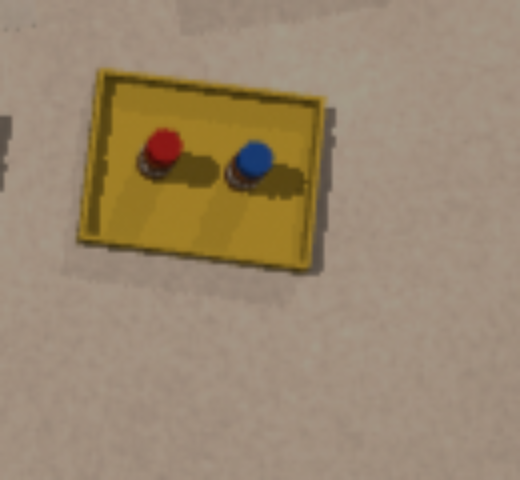

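Both vials stand in the yellow tray, red at (162,150) and blue at (252,162) in the crop. The eyepiece is at (556,416), so I descend and grip it.

```bash
python3 -m creep '[{"translation":[1.2,0,3],"turn":[0,0,0]},{"translation":[1.2,0.1,7],"turn":[0,0,0]},{"translation":[1.2,0.1,10.5],"turn":[0,0,0]},{"translation":[1.2,0.1,12.8],"turn":[0,0,0]},{"translation":[1.2,0.1,13.4],"turn":[0,0,0]},{"translation":[1.2,0.1,13.4],"turn":[0,0,0]},{"translation":[1.2,0.1,13.4],"turn":[0,0,0]}]'
python3 -m creep '[{"translation":[0,0,0],"turn":[0,0,0]},{"translation":[0,0,0],"turn":[0,0,0]},{"translation":[0,0,0],"turn":[0,0,0]},{"translation":[0,0,0],"turn":[0,0,0]},{"translation":[0,0,0],"turn":[0,0,0]}]' 2.5 20
python3 -c "
from h import *
go(557,415,140)"
```

```text
clock: 34.9
tool_pos: [557.5, 418.9, 8.6]
ee_rot: [0.0, 0.755, 0.656, 0.001]
wrist_force: [-0.1, 0.1, -0.2]
finger_gap: 69.7
finger_force: 0.0
clock: 35.52
tool_pos: [556.5, 418.4, 7.1]
ee_rot: [-0.0, 0.754, 0.656, 0.0]
wrist_force: [-0.3, 0.4, 0.6]
finger_gap: 35.2
finger_force: 20.0
shift [-0.33, 0.1, -13.29] dist 13.3
```

```bash
python3 -m creep '[{"translation":[0,0,-2],"turn":[0,0,0]},{"translation":[0,0,-6],"turn":[0,0,0]},{"translation":[0,0,-10.5],"turn":[0,0,0]},{"translation":[0,0,-13],"turn":[0,0,0]},{"translation":[0,0,-13.3],"turn":[0,0,0]},{"translation":[0,0,-13.3],"turn":[0,0,0]}]'
python3 -c "
from h import *
go(625,44,140,np.radians(-8))"
```

```text
clock: 36.28
tool_pos: [556.0, 418.2, 139.7]
ee_rot: [-0.0, 0.754, 0.656, -0.0]
wrist_force: [-0.4, -0.2, -0.7]
finger_gap: 35.2
finger_force: 20.0
shift [-36.11, 12.01, -0.03] [-0.001, 0.0, 0.001] dist 38.1
```

```bash
python3 -m creep '[{"translation":[-4,1.3,0],"turn":[0,0,0]},{"translation":[-9,3,0],"turn":[0,0,0]},{"translation":[-14,4.7,0],"turn":[0,0,0]},{"translation":[-19.5,6.5,0],"turn":[0,0,0]},{"translation":[-25,8.3,0],"turn":[0,0,0]},{"translation":[-30,10,0],"turn":[0,0,0]},{"translation":[-34,11.3,0],"turn":[0,0,0]},{"translation":[-36.1,12,0],"turn":[0,0,0]}]'
python3 -m creep '[{"translation":[0,0,0],"turn":[0,0,0]},{"translation":[0,0,0],"turn":[0,0,0]},{"translation":[0,0,0],"turn":[0,0,0]}]'
python3 - <<'E'
from h import *
for n,b in(('top',None),('wrist',None)):
    c=manip.calibration(n);p,d=manip.grab_frame(n);W=world(d,c);W[d<=0]=0
    X,Y,Z=W[...,0],W[...,1],W[...,2]
    m=(Z>14)&(Z<27)&(p.max(-1)<75)&(abs(X-622)<100)&(abs(Y)<120)
    w=W[m];print(n,len(w),cv2.minAreaRect(w[:,:2].astype(np.float32)),w.min(0).round(),w.max(0).round())
    a=np.radians(-8);ly=(Y-44)*np.cos(a)-(X-622)*np.sin(a)
    print('  y-levels',np.histogram(ly[m],np.arange(-150,80,5))[0].tolist())
cv2.imwrite('pics/w9.png',p);go(625,44,11,np.radians(-8))
E
```

```text
clock: 37.28
tool_pos: [624.6, 41.2, 138.9]
ee_rot: [-0.0, 0.756, 0.655, -0.001]
wrist_force: [0.7, 0.1, -0.9]
finger_gap: 35.4
finger_force: 20.0
clock: 37.65
tool_pos: [625.1, 46.8, 139.7]
ee_rot: [-0.001, 0.753, 0.658, 0.0]
wrist_force: [-0.0, 0.2, -0.8]
finger_gap: 35.5
finger_force: 20.0
top 255 ((613.3515014648438, -10.416862487792969), (148.42190551757812, 139.83480834960938), 80.69151306152344) [534. -92.  14.] [686.  73.  27.]
  y-levels [0, 0, 0, 1, 52, 8, 6, 7, 5, 6, 7, 7, 4, 7, 8, 5, 7, 5, 7, 3, 7, 37, 24, 6, 4, 8, 3, 5, 2, 3, 3, 1, 3, 3, 1, 0, 0, 0, 0, 0, 0, 0, 0, 0, 0]
wrist 2660 ((617.5968627929688, 7.070823669433594), (174.31947326660156, 137.04129028320312), 80.89988708496094) [546. -87.  14.] [698. 104.  25.]
  y-levels [0, 0, 0, 0, 1, 0, 0, 0, 0, 0, 0, 0, 0, 0, 0, 0, 1, 18, 24, 43, 52, 143, 507, 55, 51, 53, 53, 57, 54, 57, 58, 64, 60, 63, 65, 63, 63, 68, 65, 815, 107, 0, 0, 0, 0]
shift [-0.2, 0.01, 12.89] [-0.0, -0.001, 0.003] dist 12.9
```

View pics/w9.png

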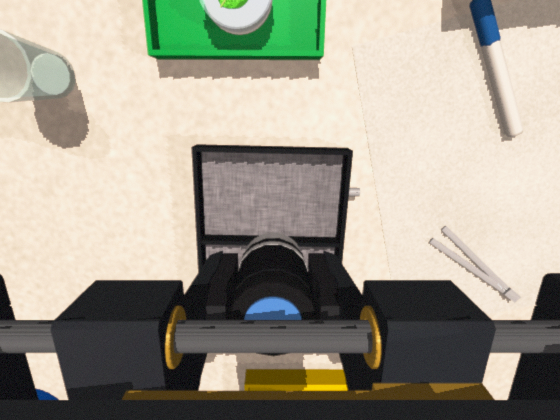

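The view shows the empty bay of the case (205–345, 155–238) and the divider at row ~242, with the eyepiece held lens up. The wall levels put the bay centre at (624,48). Lowering now.

```bash
python3 -m creep '[{"translation":[0.1,0,4],"turn":[0,0,0]},{"translation":[0.1,0,8],"turn":[0,0,0]},{"translation":[0.1,0,10.5],"turn":[0,0,0]},{"translation":[0.1,0,12],"turn":[0,0,0]},{"translation":[0.1,0,12.6],"turn":[0,0,0]},{"translation":[0.1,0,12.6],"turn":[0,0,0]},{"translation":[0.1,0,12.6],"turn":[0,0,0]},{"translation":[0.1,0,12.6],"turn":[0,0,0]}]'
```

```text
clock: 38.75
tool_pos: [626.1, 45.3, 14.8]
ee_rot: [0.0, 0.754, 0.656, 0.001]
wrist_force: [0.8, 0.1, -0.2]
finger_gap: 35.5
finger_force: 20.0
```

```bash
python3 -m creep '[{"translation":[0.2,-0.2,0.1],"turn":[0,0,0]},{"translation":[0.2,-0.2,0.25],"turn":[0,0,0]},{"translation":[0.2,-0.2,0.35],"turn":[0,0,0]},{"translation":[0.2,-0.2,0.35],"turn":[0,0,0]}]'
```

```text
clock: 39.25
tool_pos: [623.6, 47.8, 11.0]
ee_rot: [-0.0, 0.754, 0.656, 0.0]
wrist_force: [-2.3, 0.8, 6.2]
finger_gap: 35.4
finger_force: 20.0
```

Contact with the bay floor. Release, rise and move back clear.

```bash
python3 -m creep '[{"translation":[0,0,0],"turn":[0,0,0]},{"translation":[0,0,0],"turn":[0,0,0]},{"translation":[0,0,0],"turn":[0,0,0]},{"translation":[0,0,-2],"turn":[0,0,0]},{"translation":[0,0,-7],"turn":[0,0,0]},{"translation":[0,0,-12.5],"turn":[0,0,0]},{"translation":[0,0,-16],"turn":[0,0,0]},{"translation":[0,0,-16],"turn":[0,0,0]}]' 5.5
python3 -m creep '[{"translation":[0,-4,0],"turn":[0,0,0]},{"translation":[0,-9,0],"turn":[0,0,0]},{"translation":[0,-14,0],"turn":[0,0,0]},{"translation":[0,-16,0],"turn":[0,0,0]},{"translation":[0,-16,0],"turn":[0,0,0]},{"translation":[0,-16,0],"turn":[0,0,0]}]'
python3 - <<'E'
from h import *
p,_=manip.grab_frame('side');q,_=manip.grab_frame('top')
cv2.imwrite('pics/end.png',np.hstack([cv2.resize(p,(400,300)),cv2.resize(q[150:290,110:430],(400,300))]))
E
```

```text
clock: 40.25
tool_pos: [626.1, 47.3, 174.9]
ee_rot: [0.002, 0.755, 0.656, 0.003]
wrist_force: [-0.2, -0.4, -0.6]
finger_gap: 55.0
finger_force: 0.0
clock: 41.0
tool_pos: [466.4, 69.5, 170.7]
ee_rot: [0.0, 0.755, 0.656, 0.0]
wrist_force: [-0.4, 0.2, 1.0]
finger_gap: 54.8
finger_force: 0.0
```

View pics/end.png

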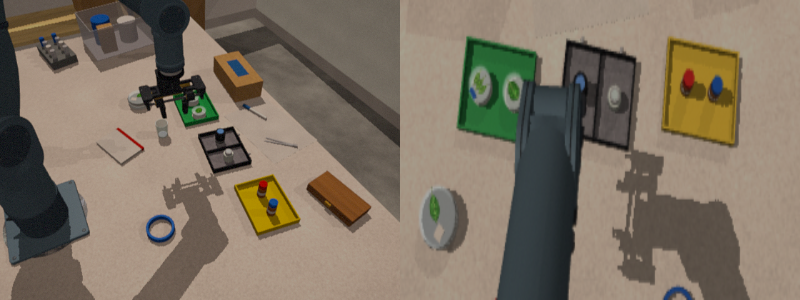

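The picture shows the eyepiece upright in its bay, both vials standing in yellow, both dishes flat in green, and the stack and beaker undisturbed. Handing the job in.

```bash
python3 -c "
from cell import manip
print(manip.job_done())"
```

```text
the job is handed in; nothing more can be done
None
```

The job is handed in at about 41 s on the clock: the last pictures show both dishes flat in the green tray, both vials upright in the yellow tray, the eyepiece lens up in the empty bay, and the stack and beaker where they were.

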